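Clamp the gauge strip with the lever bolt

TASK

The wooden gauge strip lies in the channel of the bench clamp. Screw the red-levered bolt in clockwise, with its lever standing up, until its pad is snug on the strip but not forced, then fold the lever down flat to lock it, and let go. Do not overtighten the clamp or shift the strip, and leave the things around the clamp alone.

Things in the scene. Friction and masses are not known exactly. Their poses are not given: they have to be found in the camera images.
- clamp_base: grey iron base plate of the bench clamp, fixed to the table, 150 x 90 x 14 mm, with a bright upright column (25 mm thick) at local x = +72 mm and a channel 22 mm wide along local y whose floor is 14 mm above the table. Origin on the table right under the bolt's axis; z up
- clamp_arm: grey iron arm, fixed on the column at a height that differs by some mm from case to case; it reaches from the column to the bolt and is 18 mm thick, about 40 mm wide. Origin on the bolt's axis at the arm's underside; z up. It carries the bolt with lever and pad
- bolt_head (a point): point on the bolt's vertical axis at the lever's pivot pin, at the start about 93 to 102 mm above the table. z up; x along the pin (the lever's broad side); the lever folds down towards +y. The bolt's dark head below it is 29 mm across, its fork reaches 7 mm above the pin.
- bush (a point): brass thread bush in the arm's top, on the bolt's axis, 18 mm above the arm's underside. Clockwise from above screws it in: 2.5 mm down per rad, 1 to 4.3 rad in all until snug. Friction 0.12 N m (either sign at rest); once the pad (under the arm) meets the strip, the moment climbs by 0.3 to 0.5 N m per rad, the clamp force by 55 to 90 N per rad. 20 to 50 N before folding is snug; 90 N is forced. It stays as left
- lever_tip (a point): middle of the free end of the red lever, 68 mm from the pivot pin. The lever is a flat bar 20 mm broad (along the pin) and 10 mm thick; when upright it stands on the bolt's axis, its bare bar from 12 to 68 mm above the pin, and can be gripped across its 10 mm
- lever (a joint): fold of the lever: 0 = standing upright, 1.5 = folded down flat (end stop, lever level at pin height, its upper face 5 mm above the pin). It stays where it is left; friction about 0.12 N m. Its cam pushes the pad down 0.5 mm per rad, so folding adds some 20 to 25 N of clamp force if the pad is already snug
- strip: loose wooden gauge strip, 20 x 146 x 6 mm, lying in the channel along its own y under the pad. Origin at the centre of its underside
- cutter_ring: loose metal cutter ring, 70 mm across, 32 mm high, a bystander. Origin at the centre of its underside
- slip_cup: loose small blue cup, 52 mm across, 45 mm high, a bystander. Origin at the centre of its underside
- scraper: loose scraper with a wooden grip, 71 x 117 x 9 mm, flat on the table, a bystander. Origin at the centre of its underside

How it is judged (in metres and radians):
On the way:
1. the bolt is screwed in until the pad is snug on the strip (clamp force over 15 N) while the lever still stands up (under 0.35 rad) (contact force between clamp_arm and strip above 15 N and value of joint lever below 0.35 rad), for 0.2 s.
At the end, for the whole second after the job is handed in: The lever is folded flat (over 1.38 rad), the pad holds the strip with 30 to 80 N, and the strip lies within 8 mm of where it was (value of joint lever above 1.38 rad and contact force between clamp_arm and strip between 30 and 80 N and distance of strip from where it was at the start of the episode below 0.008 m); the robot touches nothing.
It fails at once if the clamp is overtightened: more than 90 N on the strip (contact force between clamp_arm and strip above 90 N).
It fails at once if a bystander (cutter ring, cup or scraper) is moved more than 15 mm (distance of any of cutter_ring, slip_cup, scraper from where it was at the start of the episode above 0.015 m).
It fails at once if the strip is shifted more than 15 mm (distance of strip from where it was at the start of the episode above 0.015 m).
It also fails if it takes over 67 s, if anything falls off the work surface, if the arm or the gripper's body presses on something with over 40 N, if the wrist force passes 120 N, or if a joint passes its speed limit or range.

ROBOT

A 6-joint arm with a two-finger parallel gripper is mounted at the origin on a cart in front of the work surface, level with it; the furniture and walls round the work are solid. World frame = base frame: x ahead of the robot, y to its left, z up, the work surface at z = 0. Lengths are in m, angles in degrees, forces in N, time in s.
With the tool pointing down it reaches from about 0.4 to 0.825 m from the base axis. Payload 7 kg.
Tool frame: the origin (TCP) lies on the centre line of the jaws, within the pads' length; the fingertips stand 11 mm ahead of it and the grasp point (between the pads) lies 8 mm behind it; z points along the fingers, y is the direction in which the jaws open and shut (so a half turn about z gives the same grasp; the last joint's range is limited). The gripper opens to 88 mm and grips with 3 to 60 N. Pads are 19 mm wide; open, the fingers measure 130 mm over their backs; the gripper's body (78 mm by 193 mm) begins 47 mm behind the grasp point.
Start: joints at [-46.862, 20.546, 0.682, 0, -70.136, -16.507], TCP at [0.303, -0.603, 0.238] pointing down, gripper open.
Joint ranges: [-176.03, 176.03], [-82.01, 121.73], [-58.28, 71.71], [-173.87, 95.51], [-174.79, -0.11], [-173.66, 173.66]. Speed limits (degrees/s): [136.94, 136.94, 172.46, 180, 180, 180].

INTERFACE

Orientations are given as [roll, pitch, yaw] about the fixed x, y, z axes, in that order (R = Rz(yaw) Ry(pitch) Rx(roll)).
In Python, from plant import ctrl, cams, order gives the robot as it stands.
- The arm moves only by the tool jog_arm, never from a script. Its argument "motion" is a list of rows, each an object with "offset": the shift along the tool's x, y, z in mm, a list of three; "roll": the turn about the tool's z in rad; "hand": the finger opening in mm, from 0 to 87.6. A call has 1 to 20 rows; each row is the pose to reach, as a shift and turn from the pose commanded when the call began, along the tool's axes at that moment; what a row does not reach only later rows make up. A row lasts 1/12 s, in which the tool goes at most 41.7 mm and 7.16 degrees, less where a joint would pass 70% of its speed; a pose out of reach is approached as far as the arm can. A call with a gripper value outside its range is refused whole. The fingers move at their own pace and stop on an object; the grip force is fixed at half the most. Time passes only in rows, so rows that repeat a pose let the fingers close. It gives the time, the measured TCP pose, the force and the opening at its end, in the units of the state.
- ctrl.get_obs(): the state, without advancing time (a new reading comes with each control period).
- cams.snapshot(name): name is "scene" or "top"; returns a dict with "img" (420x560x3 uint8, red, green, blue), "K" (3x3 intrinsics, pixels), "cam_to_world" (4x4, takes a point from camera to world coordinates). Camera axes: x right, y down, z forward; pixel columns grow to the right and rows downward; lengths in m; the calibration is good to about 2 mm. A picture is of the moment at which its call begins. There is no depth.
- order.close_job(): hands the job in, once; it reports no verdict.
The state is a dict: "clock": time; "joint_pos": joint angles; "qvel": joint speeds; "tau": joint torques, N m; "tool_pos": TCP position; "orientation": TCP orientation; "force": force on the tool from outside, world axes, zero at the start; "moment": the same for the moment, N m; "opening": finger opening in m.
Only numpy, scipy, OpenCV 4.12 (cv2) and the standard library are available. Lean on these libraries where they do the work, as an engineer would, in place of code of your own. Each camera call takes 0.05 s, during which the arm holds its last target. There are 200 camera calls.

## Working session

There is one attempt and no reset: what is moved stays moved. The work goes in short steps, Python scripts to look and compute and a tool call to move; the robot and the scene stay as the last step left them, time stands still between calls to the robot, and variables do not carry over. Pictures are saved under pics/ and viewed, about 8 in all and at most 12, crops included, and the job is handed in when it is done.

Besides the shell and the picture viewer there is one more tool, called after "Emit:" in YAML: its name, and indented under it one key for each argument. jog_arm: Moves the arm, as the interface text tells. Its arguments: {"type":"object","properties":{"motion":{"type":"array"}},"required":["motion"]}

```bash
ls; mkdir -p pics; cat > h.py <<'E'
import numpy as np, cv2
from plant import ctrl, cams, order
def snap(n,fn):
    s=cams.snapshot(n); np.savez('pics/'+fn+'.npz',**s)
    cv2.imwrite('pics/'+fn+'.png',cv2.cvtColor(s['img'],cv2.COLOR_RGB2BGR)); return s
def proj(s,p):
    p=np.atleast_2d(p);T=np.linalg.inv(s['cam_to_world']);c=p@T[:3,:3].T+T[:3,3];c=c@np.array(s['K']).T;return c[:,:2]/c[:,2:]
def ray(s,uv):
    d=s['cam_to_world'][:3,:3]@np.linalg.inv(s['K'])@np.array([uv[0],uv[1],1.]);return s['cam_to_world'][:3,3],d/np.linalg.norm(d)
def atz(s,uv,z):
    o,d=ray(s,uv);return o+d*(z-o[2])/d[2]
def tri(obs):
    A=np.zeros((3,3));b=np.zeros(3)
    for s,uv in obs:
        o,d=ray(s,uv);P=np.eye(3)-np.outer(d,d);A+=P;b+=P@o
    x=np.linalg.solve(A,b);return x
E
python3 - <<'E'
from h import *
a=snap('scene','s0');b=snap('top','t0')
for s in(a,b):print(s['K'],s['cam_to_world'].round(3))
print(ctrl.get_obs())
E
```

```text
pics
[[507.28567217   0.         281.39117257]
 [  0.         507.28567217 213.23523964]
 [  0.           0.           1.        ]] [[-0.697 -0.402  0.593 -0.141]
 [-0.717  0.384 -0.582  0.622]
 [ 0.006 -0.831 -0.556  0.744]
 [ 0.     0.     0.     1.   ]]
[[439.71014043   0.         284.64944958]
 [  0.         439.71014043 205.62836804]
 [  0.           0.           1.        ]] [[ 0.017 -0.991  0.133  0.404]
 [-1.    -0.018 -0.01   0.004]
 [ 0.012 -0.133 -0.991  1.131]
 [ 0.     0.     0.     1.   ]]
{'clock': 0.1, 'joint_pos': array([-4.68619767e+01,  2.05869141e+01,  6.38597256e-01, -1.82571683e-02,
       -7.01366873e+01, -1.65081068e+01]), 'qvel': array([-0.01072862, -0.07432356,  0.11321221, -0.00464754,  0.02559608,
       -0.1013185 ]), 'tau': array([-1.42640565e-03, -5.84165347e+01,  2.93751580e+01,  7.01544285e+00,
        1.01456948e-02, -5.35335744e-05]), 'tool_pos': array([ 0.30234841, -0.60301473,  0.23671621]), 'orientation': array([ 1.79913622e+02, -7.69994153e-03, -1.53376294e+02]), 'force': array([0.11454751, 0.4288469 , 0.29242849]), 'moment': array([ 0.05330153,  0.03675213, -0.0111579 ]), 'opening': 0.08772670896069001}
```

View pics/s0.png

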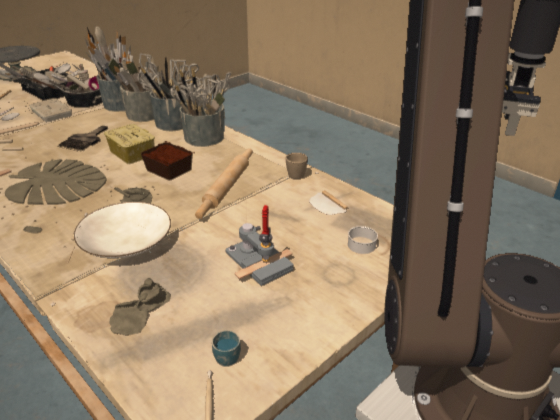

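View pics/t0.png

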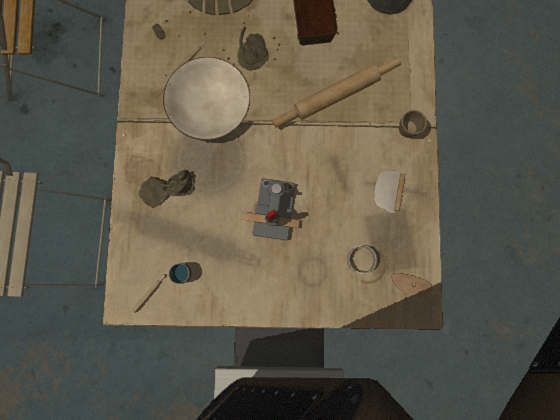

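The scene view shows the red lever from its tip at about (265,206) down to its head at about (268,240). In the top view it sits at about (271,216), and the column is at about (277,188). The bystanders are well clear. Next I'll view enlarged crops.

```bash
python3 - <<'E'
import cv2,numpy as np
a=cv2.imread('pics/s0.png')[195:295,215:305];b=cv2.imread('pics/t0.png')[170:250,235:315]
a=cv2.resize(a,None,fx=6,fy=6,interpolation=cv2.INTER_CUBIC)[:, :400*2];b=cv2.resize(b,(600,600),interpolation=cv2.INTER_CUBIC)
a=cv2.resize(a,(400,444));b=cv2.resize(b,(400,400))
c=np.zeros((444,800,3),np.uint8);c[:,:400]=a;c[:400,400:]=b
cv2.imwrite('pics/c0.png',c)
E
```

```text
(no output)
```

View pics/c0.png

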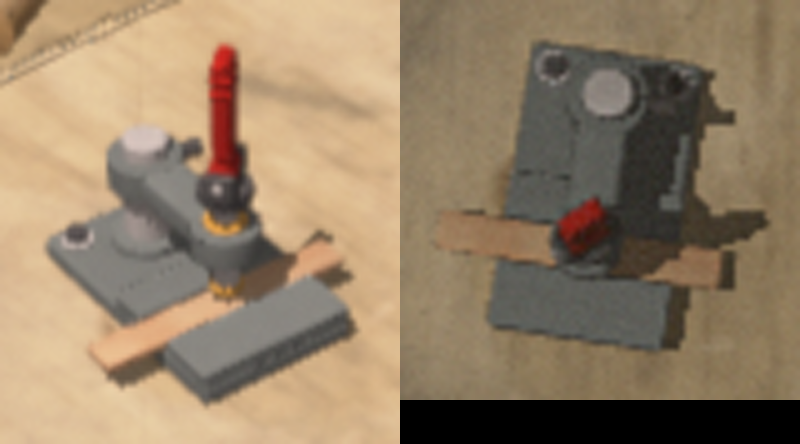

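```bash
cat >> h.py <<'E'
from scipy.optimize import minimize
def redmask(s):
    i=s['img'].astype(float); w=np.clip((i[...,0]-1.6*np.maximum(i[...,1],i[...,2])-15)/40,0,1)
    return w
def cover(s,P,win):
    u0,v0,u1,v1=win;k=8
    q=(proj(s,P)-[u0,v0]+.5)*k
    m=np.zeros(((v1-v0)*k,(u1-u0)*k),np.uint8)
    cv2.fillConvexPoly(m,cv2.convexHull(np.round(q).astype(np.int32)),255)
    return cv2.resize(m,(u1-u0,v1-v0),interpolation=cv2.INTER_AREA)/255.
def box(x,y,zp,yaw,lo=.012,hi=.068):
    c,s_=np.cos(yaw),np.sin(yaw);R=np.array([[c,-s_],[s_,c]])
    return np.array([np.r_[R@[a,b]+[x,y],zp+h] for a in(-.01,.01) for b in(-.005,.005) for h in(lo,hi)])
E
python3 - <<'E'
from h import *
a=dict(np.load('pics/s0.npz'));b=dict(np.load('pics/t0.npz'))
W=[(245,195,290,260),(255,195,290,235)]
M=[redmask(s)[w[1]:w[3],w[0]:w[2]] for s,w in zip((a,b),W)]
for m,w in zip(M,W):
    v,u=np.nonzero(m>.5);print(len(v),u.min()+w[0],u.max()+w[0],v.min()+w[1],v.max()+w[1],u.mean()+w[0],v.mean()+w[1])
for z in(.135,.165): print(z,atz(b,(271,216),z),atz(a,(266,222),z))
p0=tri([(a,(265.8,222)),(b,(271,216))]);print('tri',p0)
res=[]
for yaw in np.radians([-75,-45,-15,15,45,75]):
    f=lambda p:sum(((cover(s,box(p[0]/1e3,p[1]/1e3,p[2]/1e3,p[3]/30),w)-m)**2).sum() for s,w,m in zip((a,b),W,M))
    r=minimize(f,[p0[0]*1e3,p0[1]*1e3,98,yaw*30],method='Nelder-Mead',options=dict(initial_simplex=np.array([p0[0]*1e3,p0[1]*1e3,98,yaw*30])+np.vstack([np.zeros(4),np.eye(4)*6])))
    print(r.fun,r.x[:3],np.degrees(r.x[3]/30))
# base corners on top view (z=.014)
for c in[(533,42),(705,68),(665,348),(488,325),(607,90)]:
    uv=(235+(c[0]-400)/5,170+c[1]/5);print(uv,atz(b,uv,.014),atz(b,uv,.09))
E
```

```text
139 262 268 205 233 264.7410071942446 219.69064748201438
38 267 275 210 217 270.7105263157895 213.23684210526315
0.135 [0.51355109 0.02512967 0.135     ] [0.50727508 0.03110795 0.135     ]
0.165 [0.510253   0.02449542 0.165     ] [0.47536115 0.06020082 0.165     ]
tri [0.51426273 0.02528007 0.12868871]
33.38675190311419 [518.38622273  25.07263959  92.05251311] -42.41919867399381
37.66022748942714 [517.22003767  26.12595523  95.51423889] -41.00906165786252
32.98800296039984 [517.93670335  25.36685362  92.88414021] -42.36809888019804
33.17661195693964 [517.77972997  25.38571652  92.76741699] -42.20559350943575
156.44982149173396 [515.65409543  26.28475914  90.69240505] 49.26587908156966
33.20929169550173 [518.05706707  25.21294229  92.55064126] 137.46738549720416
(261.6, 178.4) [0.62405048 0.05401396 0.014     ] [0.60908041 0.05061552 0.09      ]
(296.0, 183.6) [ 0.61211716 -0.03502593  0.014     ] [ 0.59795923 -0.03236462  0.09      ]
(288.0, 239.6) [ 0.46744658 -0.01668486  0.014     ] [ 0.46313444 -0.01527178  0.09      ]
(252.6, 235.0) [0.47751528 0.07333469 0.014     ] [0.4725179  0.06862135 0.09      ]
(276.4, 188.0) [0.59963498 0.01531622 0.014     ] [0.58632654 0.01455142 0.09      ]
```

Emit:
jog_arm:
  motion:
    - {"offset": [-20, 20, 0], "roll": -0.08}
    - {"offset": [-50, 49, 0], "roll": -0.2}
    - {"offset": [-75, 74, 0], "roll": -0.3}
    - {"offset": [-100, 98, 0], "roll": -0.4}
    - {"offset": [-125, 123, 0], "roll": -0.5}
    - {"offset": [-150, 147, 0], "roll": -0.6}
    - {"offset": [-175, 172, 0], "roll": -0.7}
    - {"offset": [-200, 196, 0], "roll": -0.8}
    - {"offset": [-225, 221, 0], "roll": -0.9}
    - {"offset": [-250, 245, 0], "roll": -1.0}
    - {"offset": [-275, 270, 0], "roll": -1.1}
    - {"offset": [-300, 294, 0], "roll": -1.2}
    - {"offset": [-325, 319, 0], "roll": -1.3}
    - {"offset": [-350, 343, 0], "roll": -1.4}
    - {"offset": [-375, 368, 0], "roll": -1.5}
    - {"offset": [-400, 393, 0], "roll": -1.6}
    - {"offset": [-425, 417, 0], "roll": -1.7}
    - {"offset": [-450, 442, 0], "roll": -1.8}
    - {"offset": [-474, 465, 0], "roll": -1.94}
    - {"offset": [-474, 465, 0], "roll": -1.94}

```text
$.motion[0]: bad value
```

Emit:
jog_arm:
  motion:
    - {"offset": [0, 0, 0], "roll": 0}
    - {"offset": [0, 0, 0], "roll": 0}
    - {"offset": [0, 0, 0], "roll": 0}

```text
$.motion[0]: bad value
```

```bash
python3 - <<'E'
from h import *
a=snap('scene','s1');b=snap('top','t1');o=ctrl.get_obs();print(o)
a0=dict(np.load('pics/s0.npz'))
print(proj(a,o['tool_pos']),proj(b,o['tool_pos']))
x=cv2.resize(a['img'][110:260,200:330][...,::-1],(520,600),interpolation=cv2.INTER_CUBIC)
cv2.imwrite('pics/c1.png',x)
E
```

```text
{'clock': 0.2, 'joint_pos': array([-4.68626845e+01,  2.05734272e+01,  6.54715558e-01, -1.09266706e-02,
       -7.01361402e+01, -1.65049241e+01]), 'qvel': array([ 0.00970215, -0.14783178,  0.15641102,  0.10613221,  0.07243547,
       -0.06682028]), 'tau': array([-1.25533767e-03, -5.82557416e+01,  2.92981446e+01,  6.99274600e+00,
        8.29629425e-03, -1.49950911e-04]), 'tool_pos': array([ 0.30241173, -0.60315859,  0.237014  ]), 'orientation': array([ 1.79944489e+02, -5.73365658e-03, -1.53371323e+02]), 'force': array([-0.23622039, -0.72949858, -0.18428442]), 'moment': array([-0.0079281 ,  0.02461873, -0.03463941]), 'opening': 0.0878880307120244}
[[509.44985248 121.45498553]] [[582.49669971 321.24283598]]
```

View pics/c1.png

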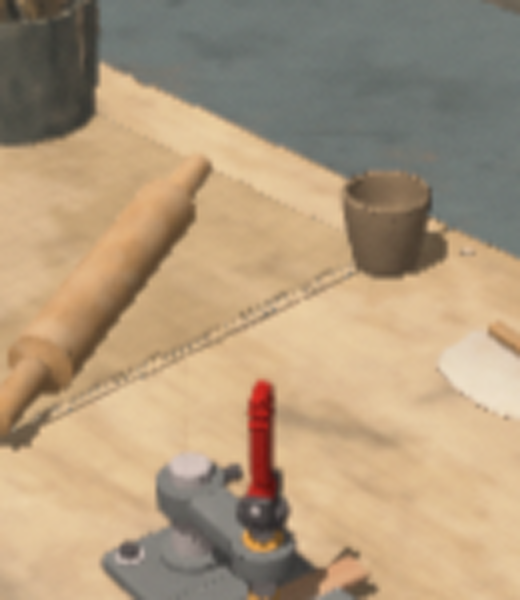

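The calls were refused because every row needs "hand", so the arm hasn't moved and this picture shows the same scene with the lever upright.

Emit:
jog_arm:
  motion:
    - {"offset": [-20, 20, 0], "roll": -0.08, "hand": 60}
    - {"offset": [-50, 49, 0], "roll": -0.2, "hand": 60}
    - {"offset": [-75, 74, 0], "roll": -0.3, "hand": 60}
    - {"offset": [-100, 98, 0], "roll": -0.4, "hand": 60}
    - {"offset": [-125, 123, 0], "roll": -0.5, "hand": 60}
    - {"offset": [-150, 147, 0], "roll": -0.6, "hand": 60}
    - {"offset": [-175, 172, 0], "roll": -0.7, "hand": 60}
    - {"offset": [-200, 196, 0], "roll": -0.8, "hand": 60}
    - {"offset": [-225, 221, 0], "roll": -0.9, "hand": 60}
    - {"offset": [-250, 245, 0], "roll": -1.0, "hand": 60}
    - {"offset": [-275, 270, 0], "roll": -1.1, "hand": 60}
    - {"offset": [-300, 294, 0], "roll": -1.2, "hand": 60}
    - {"offset": [-325, 319, 0], "roll": -1.3, "hand": 60}
    - {"offset": [-350, 343, 0], "roll": -1.4, "hand": 60}
    - {"offset": [-375, 368, 0], "roll": -1.5, "hand": 60}
    - {"offset": [-400, 393, 0], "roll": -1.6, "hand": 60}
    - {"offset": [-425, 417, 0], "roll": -1.7, "hand": 60}
    - {"offset": [-450, 442, 0], "roll": -1.8, "hand": 60}
    - {"offset": [-474, 465, 0], "roll": -1.94, "hand": 60}
    - {"offset": [-474, 465, 0], "roll": -1.94, "hand": 60}

```text
clock: 1.87
tool_pos: [0.5196, 0.029, 0.2374]
orientation: [-180.0, -0.0, -41.6]
force: [-0.3, -0.0, 0.7]
opening: 0.0599
```

Emit:
jog_arm:
  motion:
    - {"offset": [0, 0, 0], "roll": 0, "hand": 60}
    - {"offset": [0, 0, 0], "roll": 0, "hand": 60}
    - {"offset": [0, 0, 0], "roll": 0, "hand": 60}

```text
clock: 2.12
tool_pos: [0.5174, 0.0241, 0.2375]
orientation: [180.0, 0.0, -42.3]
force: [0.2, -0.9, 0.4]
opening: 0.06
```

```bash
python3 - <<'E'
from h import *
a=snap('scene','s2');b=snap('top','t2');o=ctrl.get_obs();print(o)
print(proj(a,o['tool_pos']),proj(b,o['tool_pos']))
x=cv2.resize(a['img'][110:260,200:330][...,::-1],(520,600),interpolation=cv2.INTER_CUBIC)
cv2.imwrite('pics/c2.png',x)
E
```

```text
{'clock': 2.2167, 'joint_pos': array([ 2.43667642e+01,  5.68458682e+00, -1.88793054e+01,  2.48667165e-04,
       -6.54292724e+01,  2.33022847e+01]), 'qvel': array([-0.00539131,  0.05277994,  0.07713034,  0.15693492, -0.08251386,
        0.14761786]), 'tau': array([ 2.69860066e-01, -3.63404846e+01,  2.84123075e+01,  6.73204824e+00,
        6.87976833e-02, -9.70035384e-03]), 'tool_pos': array([0.51753928, 0.02384711, 0.23767915]), 'orientation': array([-1.79993812e+02, -2.91165291e-03, -4.23308479e+01]), 'force': array([-0.49053902,  0.10071326,  0.70682785]), 'moment': array([-0.06630972,  0.22103865,  0.0041253 ]), 'opening': 0.06005139455409493}
[[264.64036216 176.55300007]] [[270.72362854 208.57243684]]
```

View pics/c2.png

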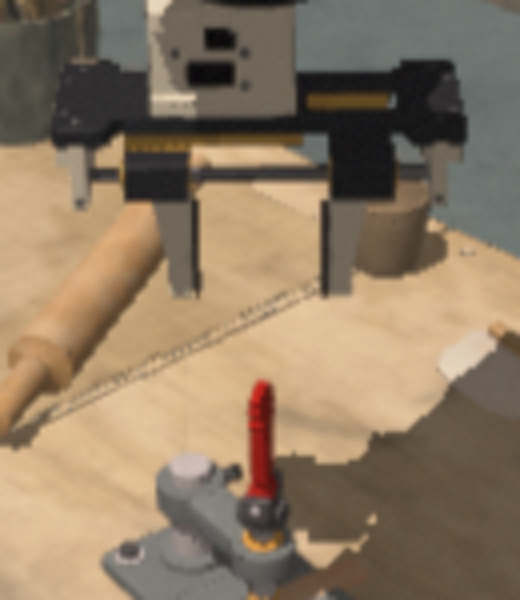

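The jaws are centred on the lever: jaw midline at crop x≈260, lever at ≈261, with the jaw line across the view as intended. Next I go down and grip.

Emit:
jog_arm:
  motion:
    - {"offset": [0, -1, 20], "roll": 0, "hand": 50}
    - {"offset": [0, -1, 45], "roll": 0, "hand": 40}
    - {"offset": [0, -1, 70], "roll": 0, "hand": 40}
    - {"offset": [0, -1, 90], "roll": 0, "hand": 40}
    - {"offset": [0, -1, 103], "roll": 0, "hand": 40}
    - {"offset": [0, -1, 105], "roll": 0, "hand": 40}
    - {"offset": [0, -1, 105], "roll": 0, "hand": 30}
    - {"offset": [0, -1, 105], "roll": 0, "hand": 24}
    - {"offset": [0, -1, 105], "roll": 0, "hand": 18}
    - {"offset": [0, -1, 105], "roll": 0, "hand": 14}
    - {"offset": [0, -1, 105], "roll": 0, "hand": 10}
    - {"offset": [0, -1, 105], "roll": 0, "hand": 0}
    - {"offset": [0, -1, 105], "roll": 0, "hand": 0}
    - {"offset": [0, -1, 105], "roll": 0, "hand": 0}
    - {"offset": [0, -1, 105], "roll": 0, "hand": 0}

```text
clock: 3.47
tool_pos: [0.5185, 0.0248, 0.1338]
orientation: [180.0, -0.1, -42.2]
force: [-2.1, -3.6, 8.3]
opening: 0.0097
```

```bash
python3 - <<'E'
from h import *
a=snap('scene','s3');o=ctrl.get_obs();print({k:np.round(o[k],4) for k in('clock','tool_pos','orientation','force','moment','opening','joint_pos')})
x=cv2.resize(a['img'][150:270,205:325][...,::-1],(600,600),interpolation=cv2.INTER_CUBIC)
cv2.imwrite('pics/c3.png',x)
E
```

```text
{'clock': np.float64(3.5167), 'tool_pos': array([0.5185, 0.0248, 0.1338]), 'orientation': array([ 1.799765e+02, -6.200000e-02, -4.220380e+01]), 'force': array([-2.1258, -3.0385,  9.0543]), 'moment': array([-1.5794,  1.2225, -0.1003]), 'opening': np.float64(0.0099), 'joint_pos': array([ 24.4692,  11.3763, -27.0169,   0.0845, -51.6038,  23.2745])}
```

View pics/c3.png

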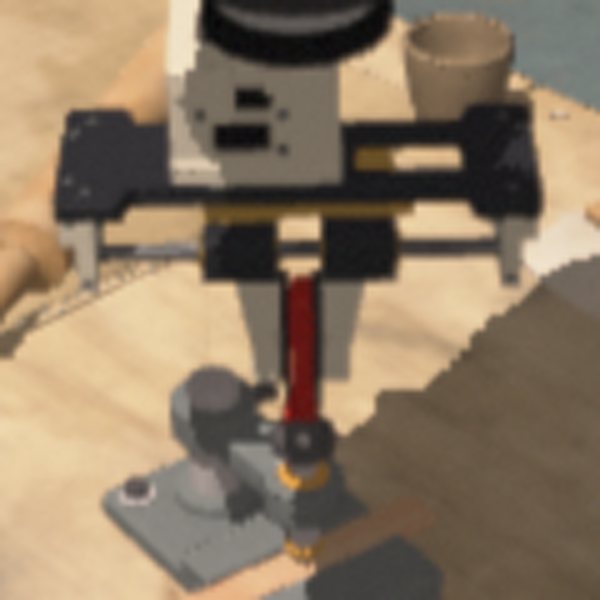

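The jaws hold the lever's bare bar with a 9.9 mm opening, and the fingertips (crop y≈378) are clear of the head (≈425). I'll ease the small side and vertical loads, then turn.

```bash
cat > r.py <<'E'
from h import *
import json,time
a=[]
for _ in range(3):
    cams.snapshot('top'); a.append(ctrl.get_obs())
o=a[-1];m=lambda k:np.mean([q[k] for q in a],0)
F=m('force');M=m('moment')
print('t',round(float(o['clock']),2),'p',(m('tool_pos')*1e3).round(2),'yaw',m('orientation')[2].round(2) if abs(o['orientation'][2])<175 else o['orientation'][2],'F',F.round(2),'M',M.round(3),'j6',o['joint_pos'][5].round(1),'open',round(float(o['opening'])*1e3,2),'Mzspread',np.ptp([q['moment'][2] for q in a]).round(3), 'tau6',m('tau')[5].round(3))
E
python3 r.py
```

```text
t 3.67 p [518.53  24.78 133.84] yaw -42.2 F [-2.32 -4.15  8.65] M [-1.54   1.242 -0.177] j6 23.3 open 9.91 Mzspread 0.009 tau6 0.143
```

Emit:
jog_arm:
  motion:
    - {"offset": [0, 0.5, -1], "roll": 0, "hand": 0}
    - {"offset": [0, 0.5, -1], "roll": 0, "hand": 0}
    - {"offset": [0, 0.5, -1], "roll": 0, "hand": 0}

```text
clock: 3.92
tool_pos: [0.5183, 0.0248, 0.134]
orientation: [180.0, -0.0, -42.2]
force: [-0.5, -3.6, 2.6]
opening: 0.0102
```

```bash
python3 r.py
```

```text
t 4.07 p [518.32  24.83 133.97] yaw -42.2 F [-0.44 -3.89  4.21] M [-1.803  0.296 -0.143] j6 23.3 open 9.82 Mzspread 0.028 tau6 0.107
```

Emit:
jog_arm:
  motion:
    - {"offset": [0, 0, 0.1], "roll": 0.04, "hand": 0}
    - {"offset": [0, 0, 0.2], "roll": 0.08, "hand": 0}
    - {"offset": [0, 0, 0.3], "roll": 0.12, "hand": 0}
    - {"offset": [0, 0, 0.4], "roll": 0.16, "hand": 0}
    - {"offset": [0, 0, 0.5], "roll": 0.2, "hand": 0}
    - {"offset": [0, 0, 0.6], "roll": 0.24, "hand": 0}
    - {"offset": [0, 0, 0.75], "roll": 0.3, "hand": 0}
    - {"offset": [0, 0, 0.75], "roll": 0.3, "hand": 0}

```text
clock: 4.73
tool_pos: [0.5183, 0.0249, 0.1332]
orientation: [180.0, -0.0, -59.6]
force: [-0.9, -3.7, 5.4]
opening: 0.0099
```

```bash
python3 r.py
```

```text
t 4.88 p [518.31  24.88 133.19] yaw -59.41 F [-0.8  -4.92  4.98] M [-1.915  0.361 -0.103] j6 6.1 open 10.11 Mzspread 0.07 tau6 -0.122
```

Emit:
jog_arm:
  motion:
    - {"offset": [0.2, 0.1, 0.15], "roll": 0.06, "hand": 0}
    - {"offset": [0.4, 0.2, 0.3], "roll": 0.12, "hand": 0}
    - {"offset": [0.4, 0.2, 0.45], "roll": 0.18, "hand": 0}
    - {"offset": [0.4, 0.2, 0.6], "roll": 0.24, "hand": 0}
    - {"offset": [0.4, 0.2, 0.75], "roll": 0.3, "hand": 0}
    - {"offset": [0.4, 0.2, 0.9], "roll": 0.36, "hand": 0}
    - {"offset": [0.4, 0.2, 1.05], "roll": 0.42, "hand": 0}
    - {"offset": [0.4, 0.2, 1.2], "roll": 0.48, "hand": 0}
    - {"offset": [0.4, 0.2, 1.35], "roll": 0.54, "hand": 0}
    - {"offset": [0.4, 0.2, 1.5], "roll": 0.6, "hand": 0}
    - {"offset": [0.4, 0.2, 1.5], "roll": 0.6, "hand": 0}

```text
clock: 5.8
tool_pos: [0.5184, 0.0247, 0.1317]
orientation: [-180.0, -0.0, -94.0]
force: [-0.9, -3.6, 5.1]
opening: 0.0099
```

```bash
python3 r.py
```

```text
t 5.95 p [518.41  24.76 131.69] yaw -93.79 F [-0.65 -3.6   4.79] M [-1.234  0.458 -0.107] j6 -28.2 open 9.71 Mzspread 0.049 tau6 -0.112
```

Emit:
jog_arm:
  motion:
    - {"offset": [0, 0, 0.15], "roll": 0.06, "hand": 0}
    - {"offset": [0, 0, 0.3], "roll": 0.12, "hand": 0}
    - {"offset": [0, 0, 0.45], "roll": 0.18, "hand": 0}
    - {"offset": [0, 0, 0.6], "roll": 0.24, "hand": 0}
    - {"offset": [0, 0, 0.75], "roll": 0.3, "hand": 0}
    - {"offset": [0, 0, 0.75], "roll": 0.3, "hand": 0}

```text
clock: 6.45
tool_pos: [0.5184, 0.0247, 0.1309]
orientation: [-180.0, 0.0, -111.2]
force: [0.0, -2.5, 4.6]
opening: 0.0099
```

```bash
python3 r.py
```

```text
t 6.6 p [518.46  24.75 130.95] yaw -110.98 F [-0.79 -2.83  5.19] M [-1.237  0.343 -0.108] j6 -45.4 open 10.5 Mzspread 0.04 tau6 -0.111
```

Emit:
jog_arm:
  motion:
    - {"offset": [0, 0, 0.15], "roll": 0.06, "hand": 0}
    - {"offset": [0, 0, 0.3], "roll": 0.12, "hand": 0}
    - {"offset": [0, 0, 0.45], "roll": 0.18, "hand": 0}
    - {"offset": [0, 0, 0.6], "roll": 0.24, "hand": 0}
    - {"offset": [0, 0, 0.75], "roll": 0.3, "hand": 0}
    - {"offset": [0, 0, 0.75], "roll": 0.3, "hand": 0}

```text
clock: 7.1
tool_pos: [0.5185, 0.0247, 0.1302]
orientation: [-180.0, 0.0, -128.3]
force: [-0.1, -3.4, 4.4]
opening: 0.0097
```

```bash
python3 r.py
```

```text
t 7.25 p [518.48  24.73 130.19] yaw -128.17 F [-1.04 -3.22  5.29] M [-1.341  0.257 -0.108] j6 -62.6 open 10.18 Mzspread 0.037 tau6 -0.112
```

Emit:
jog_arm:
  motion:
    - {"offset": [0, 0, 0.15], "roll": 0.06, "hand": 0}
    - {"offset": [0, 0, 0.3], "roll": 0.12, "hand": 0}
    - {"offset": [0, 0, 0.45], "roll": 0.18, "hand": 0}
    - {"offset": [0, 0, 0.6], "roll": 0.24, "hand": 0}
    - {"offset": [0, 0, 0.75], "roll": 0.3, "hand": 0}
    - {"offset": [0, 0, 0.75], "roll": 0.3, "hand": 0}

```text
clock: 7.75
tool_pos: [0.5185, 0.0247, 0.1295]
orientation: [-180.0, 0.0, -145.5]
force: [-0.3, -4.3, 5.6]
opening: 0.01
```

```bash
python3 r.py
```

```text
t 7.9 p [518.49  24.72 129.45] yaw -145.35 F [-0.42 -3.31  5.1 ] M [-1.408  0.187 -0.11 ] j6 -79.8 open 9.77 Mzspread 0.071 tau6 -0.11
```

Emit:
jog_arm:
  motion:
    - {"offset": [0, 0, 0.15], "roll": 0.06, "hand": 0}
    - {"offset": [0, 0, 0.3], "roll": 0.12, "hand": 0}
    - {"offset": [0, 0, 0.45], "roll": 0.18, "hand": 0}
    - {"offset": [0, 0, 0.6], "roll": 0.24, "hand": 0}
    - {"offset": [0, 0, 0.75], "roll": 0.3, "hand": 0}
    - {"offset": [0, 0, 0.75], "roll": 0.3, "hand": 0}

```text
clock: 8.4
tool_pos: [0.5185, 0.0247, 0.1287]
orientation: [-180.0, 0.0, -162.7]
force: [-0.9, -3.4, 4.6]
opening: 0.0102
```

```bash
python3 r.py
```

```text
t 8.55 p [518.5   24.7  128.72] yaw -162.54 F [-0.84 -3.67  5.08] M [-1.442  0.19  -0.102] j6 -97.0 open 10.03 Mzspread 0.018 tau6 -0.111
```

Emit:
jog_arm:
  motion:
    - {"offset": [0, 0, 0.15], "roll": 0.06, "hand": 0}
    - {"offset": [0, 0, 0.3], "roll": 0.12, "hand": 0}
    - {"offset": [0, 0, 0.45], "roll": 0.18, "hand": 0}
    - {"offset": [0, 0, 0.6], "roll": 0.24, "hand": 0}
    - {"offset": [0, 0, 0.75], "roll": 0.3, "hand": 0}
    - {"offset": [0, 0, 0.75], "roll": 0.3, "hand": 0}

```text
clock: 9.05
tool_pos: [0.5185, 0.0247, 0.1279]
orientation: [-180.0, 0.0, -179.9]
force: [-0.4, -3.6, 5.6]
opening: 0.01
```

```bash
python3 r.py
```

```text
t 9.2 p [518.48  24.69 127.95] yaw -179.70697489874414 F [-0.32 -3.64  5.16] M [-1.483  0.143 -0.106] j6 -114.1 open 9.9 Mzspread 0.048 tau6 -0.112
```

Emit:
jog_arm:
  motion:
    - {"offset": [0, 0, 0.15], "roll": 0.06, "hand": 0}
    - {"offset": [0, 0, 0.3], "roll": 0.12, "hand": 0}
    - {"offset": [0, 0, 0.45], "roll": 0.18, "hand": 0}
    - {"offset": [0, 0, 0.6], "roll": 0.24, "hand": 0}
    - {"offset": [0, 0, 0.75], "roll": 0.3, "hand": 0}
    - {"offset": [0, 0, 0.75], "roll": 0.3, "hand": 0}

```text
clock: 9.7
tool_pos: [0.5185, 0.0247, 0.1272]
orientation: [-180.0, 0.0, 162.9]
force: [0.0, -4.6, 5.4]
opening: 0.0097
```

```bash
python3 r.py
```

```text
t 9.85 p [518.48  24.66 127.2 ] yaw 163.09 F [-0.04 -3.27  5.41] M [-1.559  0.154 -0.117] j6 -131.3 open 9.92 Mzspread 0.141 tau6 -0.112
```

Emit:
jog_arm:
  motion:
    - {"offset": [0, 0, 0.15], "roll": 0.06, "hand": 0}
    - {"offset": [0, 0, 0.3], "roll": 0.12, "hand": 0}
    - {"offset": [0, 0, 0.45], "roll": 0.18, "hand": 0}
    - {"offset": [0, 0, 0.6], "roll": 0.24, "hand": 0}
    - {"offset": [0, 0, 0.75], "roll": 0.3, "hand": 0}
    - {"offset": [0, 0, 0.75], "roll": 0.3, "hand": 0}

```text
clock: 10.35
tool_pos: [0.5185, 0.0246, 0.1266]
orientation: [180.0, 0.0, 145.7]
force: [-0.4, -3.9, 6.3]
opening: 0.01
```

```bash
python3 r.py
```

```text
t 10.5 p [518.48  24.64 126.58] yaw 145.9 F [-1.19 -3.61  6.36] M [-1.633  0.321 -0.023] j6 -148.5 open 10.24 Mzspread 0.051 tau6 -0.142
```

Emit:
jog_arm:
  motion:
    - {"offset": [0, 0, 0.1], "roll": 0.04, "hand": 0}
    - {"offset": [0, 0, 0.2], "roll": 0.08, "hand": 0}
    - {"offset": [0, 0, 0.25], "roll": 0.1, "hand": 0}
    - {"offset": [0, 0, 0.25], "roll": 0.1, "hand": 0}

```text
clock: 10.83
tool_pos: [0.5185, 0.0246, 0.1265]
orientation: [180.0, 0.0, 140.1]
force: [-1.0, -3.0, 7.2]
opening: 0.0098
```

```bash
python3 r.py
```

```text
t 10.98 p [518.48  24.62 126.43] yaw 140.21 F [-1.35 -3.74  7.62] M [-1.612  0.579  0.097] j6 -154.2 open 9.9 Mzspread 0.03 tau6 -0.181
```

Emit:
jog_arm:
  motion:
    - {"offset": [0, 0, 0.1], "roll": 0.04, "hand": 0}
    - {"offset": [0, 0, 0.2], "roll": 0.08, "hand": 0}
    - {"offset": [0, 0, 0.25], "roll": 0.1, "hand": 0}
    - {"offset": [0, 0, 0.25], "roll": 0.1, "hand": 0}

```text
clock: 11.32
tool_pos: [0.5185, 0.0246, 0.1263]
orientation: [180.0, 0.0, 134.4]
force: [-1.9, -3.1, 9.1]
opening: 0.0098
```

```bash
python3 r.py
```

```text
t 11.47 p [518.5   24.62 126.32] yaw 134.49 F [-1.6  -3.92  8.16] M [-1.596  0.774  0.17 ] j6 -160.0 open 10.04 Mzspread 0.02 tau6 -0.234
```

Emit:
jog_arm:
  motion:
    - {"offset": [0, 0, 0.05], "roll": 0.04, "hand": 0}
    - {"offset": [0, 0, 0.1], "roll": 0.08, "hand": 0}
    - {"offset": [0, 0, 0.2], "roll": 0.12, "hand": 0}
    - {"offset": [0, 0, 0.2], "roll": 0.15, "hand": 0}
    - {"offset": [0, 0, 0.2], "roll": 0.15, "hand": 0}
    - {"offset": [0, 0, 0.2], "roll": 0.15, "hand": 0}
    - {"offset": [0, 0, 0.2], "roll": 0.15, "hand": 0}

```text
clock: 12.05
tool_pos: [0.5185, 0.0246, 0.1261]
orientation: [180.0, 0.0, 125.9]
force: [-1.8, -3.7, 9.1]
opening: 0.0098
```

```bash
python3 r.py; python3 - <<'E'
from h import *
a=snap('scene','s4');b=snap('top','t4')
x=cv2.resize(a['img'][150:270,205:325][...,::-1],(600,600),interpolation=cv2.INTER_CUBIC)
cv2.imwrite('pics/c4.png',x)
E
```

```text
t 12.2 p [518.48  24.61 126.13] yaw 125.9 F [-1.81 -3.21  8.94] M [-1.629  0.784  0.147] j6 -168.6 open 9.28 Mzspread 0.134 tau6 -0.162
```

View pics/c4.png

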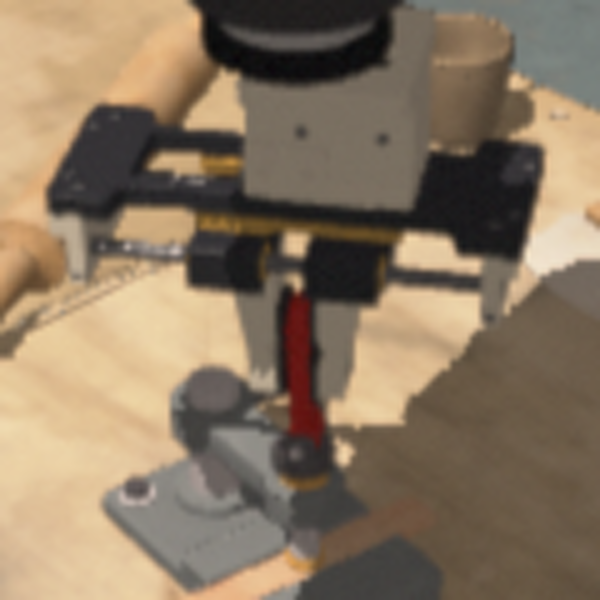

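The view shows the jaws still on the bar, with the lever near upright and the pad's brass at (303,560) on the strip. The torque fell from 0.234 to 0.162 N m while holding, so I'll probe with a very small further turn.

```bash
python3 r.py
```

```text
t 12.45 p [518.49  24.62 126.14] yaw 125.9 F [-1.57 -3.37  9.05] M [-1.612  0.817  0.17 ] j6 -168.6 open 10.21 Mzspread 0.071 tau6 -0.161
```

Emit:
jog_arm:
  motion:
    - {"offset": [0, 0, 0], "roll": 0.02, "hand": 0}
    - {"offset": [0, 0, 0], "roll": 0.04, "hand": 0}

```text
clock: 12.62
tool_pos: [0.5185, 0.0246, 0.1261]
orientation: [180.0, 0.0, 123.6]
force: [-1.7, -3.4, 7.8]
opening: 0.01
```

```bash
python3 r.py
```

```text
t 12.77 p [518.49  24.62 126.1 ] yaw 123.56 F [-1.58 -3.75  8.73] M [-1.629  0.766  0.267] j6 -170.9 open 9.72 Mzspread 0.036 tau6 -0.337
```

Turning resistance is now 0.34 N m, about 0.22 above thread friction and about 0.45 rad past contact. That puts the clamp at roughly 25–41 N, which is snug, so I release and raise the tool.

Emit:
jog_arm:
  motion:
    - {"offset": [0, 0, 0], "roll": 0.04, "hand": 14}
    - {"offset": [0, 0, 0], "roll": 0.04, "hand": 30}
    - {"offset": [0, 0, 0], "roll": 0.04, "hand": 86}
    - {"offset": [0, 0, 0], "roll": 0.04, "hand": 86}
    - {"offset": [0, 0, -10], "roll": 0.04, "hand": 86}
    - {"offset": [0, 0, -20], "roll": 0.04, "hand": 86}
    - {"offset": [0, 0, -20], "roll": 0.04, "hand": 86}
    - {"offset": [0, 0, -20], "roll": 0.04, "hand": 86}
    - {"offset": [0, 0, -20], "roll": 0.04, "hand": 86}
    - {"offset": [0, 0, -20], "roll": 0.04, "hand": 86}

```text
clock: 13.6
tool_pos: [0.518, 0.0247, 0.1453]
orientation: [-180.0, -0.0, 121.3]
force: [-0.0, 0.9, 0.4]
opening: 0.0686
```

```bash
python3 r.py; python3 - <<'E'
from h import *
a=snap('scene','s5');b=snap('top','t5')
x=cv2.resize(a['img'][150:270,205:325][...,::-1],(600,600),interpolation=cv2.INTER_CUBIC)
cv2.imwrite('pics/c5.png',x)
E
```

```text
t 13.75 p [517.99  24.6  145.12] yaw 121.26 F [0.11 0.44 0.15] M [-0.118  0.     0.02 ] j6 -173.2 open 80.18 Mzspread 0.045 tau6 0.001
```

View pics/c5.png

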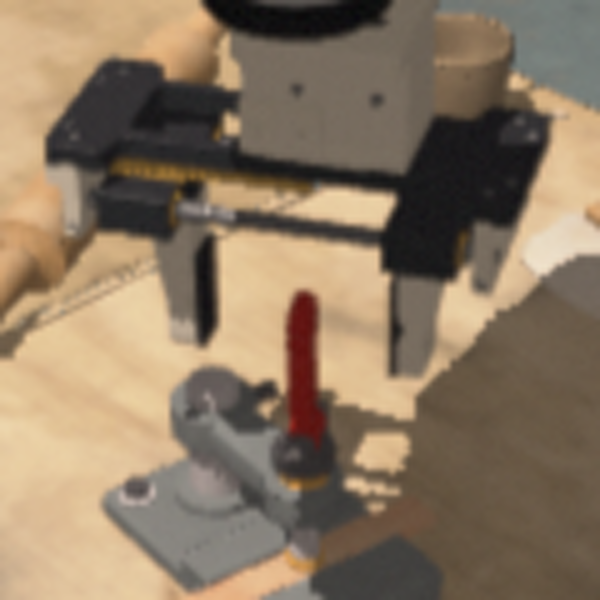

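The lever is free and upright (tip about (303,293), base about (310,440)), with both fingers clear of it. It leans slightly to the image's left, which suggests it folds toward tool +y. I'll test this with a gentle push from the −y finger's pad.

Emit:
jog_arm:
  motion:
    - {"offset": [0, 10, 0], "roll": -0.03, "hand": 86}
    - {"offset": [0, 20, 0], "roll": -0.03, "hand": 86}
    - {"offset": [0, 30, 0], "roll": -0.03, "hand": 86}
    - {"offset": [0, 36, 0], "roll": -0.03, "hand": 86}
    - {"offset": [0, 40, 0], "roll": -0.03, "hand": 86}
    - {"offset": [0, 42, 0], "roll": -0.03, "hand": 86}
    - {"offset": [0, 42, 0], "roll": -0.03, "hand": 86}

```text
clock: 14.43
tool_pos: [0.5523, 0.0454, 0.1448]
orientation: [-179.7, -0.0, 123.0]
force: [-5.5, -3.5, 5.4]
opening: 0.0859
```

```bash
python3 r.py; python3 - <<'E'
from h import *
for n in('s0','s5'):
    a=dict(np.load(f'pics/{n}.npz'));m=redmask(a)[190:260,245:290]
    i=a['img'].astype(float);m2=(i[...,0]>1.8*np.maximum(i[...,1],i[...,2]))[190:260,245:290]
    v,u=np.nonzero(m2);print(n,v.min()+190,v.max()+190,[ (r+190,(u[v==r].mean()+245).round(1)) for r in range(v.min(),v.max(),6)])
print([(z,proj(a,[.518,.025,z/1e3]).round(1)) for z in(85,95,150,154,160,164)])
E
```

```text
t 14.58 p [552.21  45.33 144.82] yaw 122.94 F [-5.19 -3.4   4.52] M [-1.412  2.196  0.033] j6 -172.0 open 86.13 Mzspread 0.066 tau6 -0.04
s0 205 234 [(205, np.float64(265.0)), (211, np.float64(264.5)), (217, np.float64(265.0)), (223, np.float64(265.0)), (229, np.float64(265.5))]
s5 209 239 [(209, np.float64(265.0)), (215, np.float64(265.0)), (221, np.float64(265.0)), (227, np.float64(265.0)), (233, np.float64(266.0))]
[(85, array([[265. , 237.7]])), (95, array([[264.9, 234. ]])), (150, array([[264.6, 212.9]])), (154, array([[264.6, 211.3]])), (160, array([[264.5, 208.9]])), (164, array([[264.5, 207.3]]))]
```

Emit:
jog_arm:
  motion:
    - {"offset": [0, 2, 0], "roll": 0, "hand": 86}
    - {"offset": [0, 4, 0], "roll": 0, "hand": 86}
    - {"offset": [0, 4, 0], "roll": 0, "hand": 86}

```text
clock: 14.83
tool_pos: [0.5537, 0.0463, 0.1446]
orientation: [-179.5, -0.1, 122.9]
force: [-10.2, -6.6, 10.1]
opening: 0.0861
```

```bash
python3 r.py
```

```text
t 14.98 p [553.72  46.29 144.6 ] yaw 122.92 F [-10.45  -6.2    8.53] M [-2.725  4.196  0.051] j6 -172.1 open 86.21 Mzspread 0.013 tau6 -0.059
```

Pushing this way meets a stop: 12 N with almost no motion. So the lever folds toward tool −y, and I'll use the other finger.

Emit:
jog_arm:
  motion:
    - {"offset": [0, -15, 0], "roll": 0, "hand": 86}
    - {"offset": [0, -35, 0], "roll": 0, "hand": 86}
    - {"offset": [0, -55, 0], "roll": 0, "hand": 86}
    - {"offset": [0, -70, 0], "roll": 0, "hand": 86}
    - {"offset": [0, -78, 0], "roll": 0, "hand": 86}
    - {"offset": [0, -83, 0], "roll": 0, "hand": 86}
    - {"offset": [0, -88, 0], "roll": 0, "hand": 86}
    - {"offset": [0, -90, 0], "roll": 0, "hand": 86}
    - {"offset": [0, -90, 0], "roll": 0, "hand": 86}

```text
clock: 15.73
tool_pos: [0.483, 0.0001, 0.1458]
orientation: [179.9, 0.0, 123.0]
force: [2.2, 1.4, 0.6]
opening: 0.086
```

```bash
python3 r.py
```

```text
t 15.88 p [4.8300e+02 1.2000e-01 1.4573e+02] yaw 123.0 F [1.93 0.88 1.83] M [ 0.427 -0.86   0.026] j6 -170.4 open 85.78 Mzspread 0.073 tau6 -0.009
```

It moves freely at 2 N, so the fold direction is confirmed. Now I follow the arc.

Emit:
jog_arm:
  motion:
    - {"offset": [0, -5, 0.5], "roll": 0, "hand": 86}
    - {"offset": [0, -10, 1.3], "roll": 0, "hand": 86}
    - {"offset": [0, -14, 2.4], "roll": 0, "hand": 86}
    - {"offset": [0, -18, 4], "roll": 0, "hand": 86}
    - {"offset": [0, -22, 6], "roll": 0, "hand": 86}
    - {"offset": [0, -26, 8.3], "roll": 0, "hand": 86}
    - {"offset": [0, -30, 11], "roll": 0, "hand": 86}
    - {"offset": [0, -33, 14], "roll": 0, "hand": 86}
    - {"offset": [0, -36.5, 17.6], "roll": 0, "hand": 86}
    - {"offset": [0, -39, 21], "roll": 0, "hand": 86}
    - {"offset": [0, -41.5, 25], "roll": 0, "hand": 86}
    - {"offset": [0, -41.5, 25], "roll": 0, "hand": 86}

```text
clock: 16.88
tool_pos: [0.446, -0.0233, 0.1194]
orientation: [-179.9, -0.0, 123.0]
force: [1.4, 0.5, 1.1]
opening: 0.086
```

```bash
python3 r.py; python3 - <<'E'
from h import *
a=snap('scene','s6')
x=cv2.resize(a['img'][160:280,205:325][...,::-1],(600,600),interpolation=cv2.INTER_CUBIC)
cv2.imwrite('pics/c6.png',x)
E
```

```text
t 17.03 p [446.06 -23.31 119.79] yaw 122.96 F [-0.   -0.25  0.53] M [-0.099 -0.151 -0.022] j6 -169.5 open 85.94 Mzspread 0.058 tau6 0.011
```

View pics/c6.png

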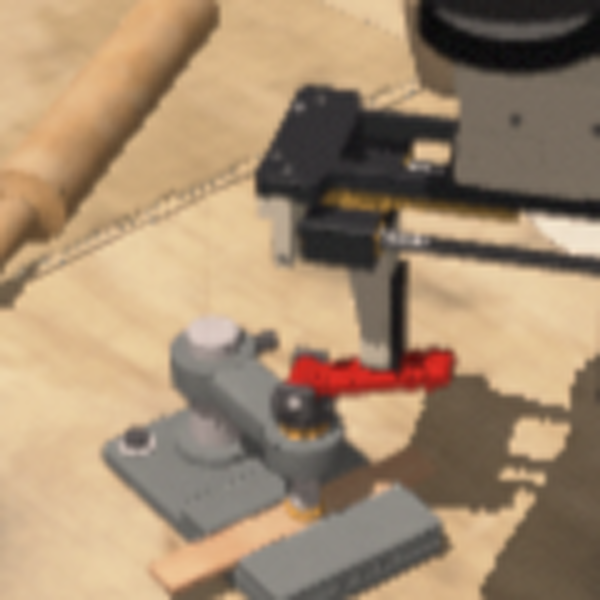

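The lever is nearly flat, running from (300,370) to (450,365) in the crop, with the fingertip on its upper face at about (380,365). Now I press down in stages.

Emit:
jog_arm:
  motion:
    - {"offset": [0, -2, 3], "roll": 0, "hand": 86}
    - {"offset": [0, -3, 6], "roll": 0, "hand": 86}
    - {"offset": [0, -4, 9], "roll": 0, "hand": 86}
    - {"offset": [0, -4, 9], "roll": 0, "hand": 86}

```text
clock: 17.42
tool_pos: [0.444, -0.025, 0.1111]
orientation: [180.0, 0.0, 123.0]
force: [1.7, 1.4, 3.1]
opening: 0.0859
```

```bash
python3 r.py
```

```text
t 17.57 p [443.79 -25.08 111.27] yaw 122.98 F [0.72 0.15 1.46] M [ 0.181 -0.455 -0.013] j6 -169.3 open 86.22 Mzspread 0.031 tau6 0.004
```

Emit:
jog_arm:
  motion:
    - {"offset": [0, 0, 1], "roll": 0, "hand": 86}
    - {"offset": [0, 0, 2], "roll": 0, "hand": 86}
    - {"offset": [0, 0, 2], "roll": 0, "hand": 86}

```text
clock: 17.82
tool_pos: [0.4438, -0.0256, 0.1104]
orientation: [-180.0, 0.0, 123.0]
force: [-5.4, -1.2, 15.2]
opening: 0.0858
```

```bash
python3 r.py
```

```text
t 17.97 p [443.77 -25.56 110.39] yaw 123.01 F [-4.45 -1.44 14.84] M [-0.285  1.173  0.047] j6 -169.3 open 86.08 Mzspread 0.068 tau6 -0.068
```

It reached the end stop: Fz jumped from 1.5 to 15 N. Now I retreat straight up and check.

Emit:
jog_arm:
  motion:
    - {"offset": [0, 0, -8], "roll": 0, "hand": 86}
    - {"offset": [0, 0, -25], "roll": 0, "hand": 86}
    - {"offset": [0, 0, -50], "roll": 0, "hand": 86}
    - {"offset": [0, 0, -75], "roll": 0, "hand": 86}
    - {"offset": [0, 0, -100], "roll": 0, "hand": 86}
    - {"offset": [0, -25, -115], "roll": 0, "hand": 86}
    - {"offset": [0, -40, -120], "roll": 0, "hand": 86}
    - {"offset": [0, -40, -120], "roll": 0, "hand": 86}
    - {"offset": [0, -40, -120], "roll": 0, "hand": 86}

```text
clock: 18.72
tool_pos: [0.4095, -0.0472, 0.2297]
orientation: [180.0, -0.0, 122.9]
force: [-0.1, 0.4, -0.1]
opening: 0.086
```

```bash
python3 r.py; python3 - <<'E'
from h import *
a=snap('scene','s7')
a0=dict(np.load('pics/s0.npz'))['img'][190:300,205:325][...,::-1]
x=np.hstack([cv2.resize(q,(400,367),interpolation=cv2.INTER_CUBIC) for q in(a0,a['img'][190:300,205:325][...,::-1])])
cv2.imwrite('pics/c7.png',x)
E
```

```text
t 18.87 p [410.02 -46.89 229.02] yaw 122.97 F [ 0.14  0.5  -0.16] M [-0.058 -0.023  0.019] j6 -168.2 open 85.97 Mzspread 0.029 tau6 0.006
```

View pics/c7.png

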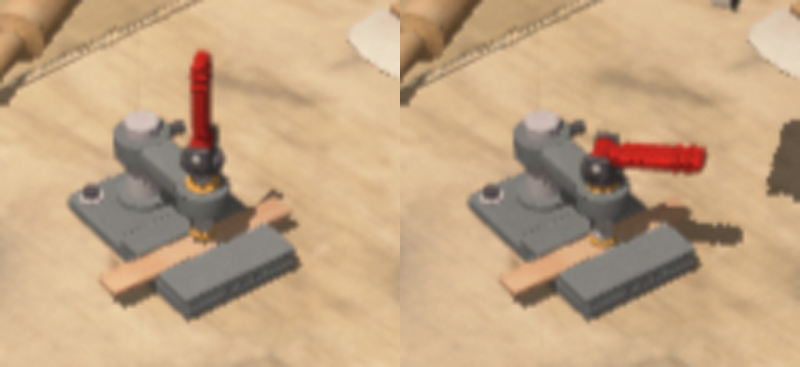

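The lever lies flat in the picture, from (605,152) to (702,158). The strip's corners look unchanged, at (102,280)/(502,280) and (290,210)/(690,210), and the gripper is clear. I'm handing in.

```bash
python3 -c "
from plant import order
print(order.close_job())"
```

```text
the job is handed in; nothing more can be done
None
```

The bolt is screwed in snug on the strip, the lever is folded flat to its stop, and I handed the job in at about 19 s of the 67 s allowed. No verdict is reported, and the clamp force was never measured directly.

**Snugness:** I turned the bolt about 3.4 rad clockwise, holding the upright lever. Turning resistance rose from 0.11 to 0.34 N m, about 0.45 rad past first contact. That puts the clamp at an estimated 25–45 N before folding, and 45–70 N after folding, inside the 30–80 N range.

**Last checks:**
- **Lever:** it met its end stop at 15 N of downward force and looks flat in the last picture.
- **Strip:** its ends look unchanged against the first picture, judged by eye.
- **Gripper:** it is clear, with no force reading.
- **Bystanders:** I did not measure the cutter ring, cup or scraper again; the arm stayed well away from them.

**What went wrong or disagreed:**
- **Refused move:** my first move call was refused because it lacked the "hand" value; the arm did not move.
- **Extra turn:** I asked for 0.04 rad of extra turn while opening the jaws, which may have added about 3 N; the estimates above allow for this.
- **Wrong fold direction:** I first pushed the lever the wrong way, against its upright stop, with about 12–15 N.
- **Torque readings:** the joint torque dipped to 0.16 N m while holding, then came back on a small further turn, and the wrist moment rose faster than the joint torque. I relied on the joint torque together with the turn angle.

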